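# Clamp the baby bottle in its holder with the cam lever

## Robot

A 6-joint arm with a two-finger parallel gripper is mounted at the origin on the work surface. World frame = base frame: x ahead of the robot, y to its left, z up, the work surface at z = 0. Lengths are in m, angles in degrees, forces in N, time in s.
With the tool pointing down it reaches from about 0.35 to 0.85 m from the base axis. Payload 8.1 kg.
Tool frame: the origin (TCP) lies at the centre of the arm's flange, where the gripper is bolted on; the fingertips stand 173 mm ahead of it and the grasp point (between the pads) lies 155 mm ahead of it (robot.grip_depth is the distance from the TCP to the grasp point, in m); x points along the fingers, y is the direction in which the jaws open and shut, and the axes are right-handed (so a half turn about x gives the same grasp; the last joint's range is limited). The gripper opens to 85 mm and grips with 20 to 120 N. Pads are 22 mm wide; open, the fingers measure 114 mm over their backs; the gripper's body (76 mm by 85 mm) begins 54 mm behind the grasp point. The pads swing forward as they close: fully open they stand 13 mm farther back than shut.
Start: joints at [72.17, 7.471, 85.268, -0, 87.261, -4.893], TCP at [0.134, 0.585, 0.405] pointing down, gripper open.
Joint ranges: [-169.43, 169.43], [-51.17, 129.36], [1.28, 143.12], [-76.62, 256.62], [0, 156.53], [-152.29, 152.29]. Speed limits (degrees/s): [136.94, 136.94, 159.86, 180, 180, 180].

## Interface

Orientations are given as [roll, pitch, yaw] about the fixed x, y, z axes, in that order (R = Rz(yaw) Ry(pitch) Rx(roll)).
In Python, from bench import robot gives the robot as it stands.
- The arm moves only by the tool servo_tool, never from a script. Its argument "deltas" is a list of rows, each a list of 3 entries, a list of its own where there are three numbers: the shift along the world's x, y, z in mm, then the turn about the world's z in rad, then the finger opening in mm, from 0 to 85.4. In form: [[[tx, ty, tz], roll, grip], ...]. A call has exactly 8 rows; each row is the pose to reach, as a shift and turn from the pose measured when the call began; what a row does not reach only later rows make up. A row lasts 1/8 s, in which the tool goes at most 62.5 mm and 10.7 degrees, less where a joint would pass 70% of its speed; a pose out of reach is approached as far as the arm can. A call with a gripper value outside its range is refused whole. The fingers move at their own pace and stop on an object; "squeeze" is the grip in N (left out, the last holds). Time passes only in rows, so rows that repeat a pose let the fingers close, or fill a call up. It gives the time, the measured TCP pose, the force and the opening at its end, in the units of the state.
- robot.read_state(): the state, without advancing time (a new reading comes with each control period).
- robot.grab_frame(name): name is "scene" or "top"; returns the picture (400x640x3 uint8, red, green, blue); there is no depth.
- robot.camera_params(name): a dict with "fx", "fy", "cx", "cy" (pixels), "extrinsics" (4x4, takes a point from camera to world coordinates). Camera axes: x right, y down, z forward; pixel columns grow to the right and rows downward; lengths in m; the calibration is good to about 2 mm. A picture is of the moment at which its call begins. camera_params takes no time and is no camera call.
- robot.job_done(): hands the job in, once; it reports no verdict.
The state is a dict: "time": time; "joint_positions": joint angles; "qd": joint speeds; "tau": joint torques, N m; "position": TCP position; "tool_rot": TCP orientation; "wrist_force": force on the tool from outside, world axes, zero at the start; "wrist_torque": the same for the moment, N m; "finger_gap": finger opening in m.
Only numpy, scipy, OpenCV 4.12 (cv2) and the standard library are available. Lean on these libraries where they do the work, as an engineer would, in place of code of your own. Each camera call takes 0.05 s, during which the arm holds its last target.

## Task

Clamp the baby bottle that stands in a holder: first push that holder's knob so the rod slides its jaw snugly up to the bottle, then flip the same holder's cam lever over the top until it snaps down flat on the other side. Leave the bottle standing in its place and leave the other, empty holder as it is.

Things in the scene. Friction and masses are not known exactly. Their poses are not given: they have to be found in the camera images.
- holder: Holder in which the baby bottle stands, fixed: base plate 205 x 64 mm, 10 thick, x -51 to 154; at the origin a grey collar block 40 x 46 mm, top z = 54, with the cam lever on it; a V rest 60 mm high beyond the bottle, whose seat is at x = 110, y = 0. Origin: on the counter under the collar. x: along the rod, knob to bottle; y left; z up. It may be the left or right one of the two holders.
- jaw_knob (a point): Centre of the flat rear (-x) face of that holder's white round push knob: 36 mm across, 12 thick, 35 mm above the counter, at holder x = -132 mm + joint jaw, y = 0. It ends the 14 mm steel rod that runs along x through the collar; the rod's other end bears a flat white jaw 50 mm wide, z 17 to 57 mm. Push the face towards +x.
- jaw (a joint): Slide of that rod in m along the holder's x: 0 drawn right back, starts 0 to 0.020; the jaw meets the seated bottle at about 0.045, end stop 0.047. Drags with about 2.5 N and stays where it is left.
- lever (a joint): That holder's cam lever, rad: grey paddle 16-24 mm wide (x), 8 thick, 63 long from its hinge along x at x 0, y 0, z 66 mm. 0 (start): open, leaning 0.70 from vertical to the holder's +y, tip y 43, z 116 mm; growing: over the top to -y; 2.3: shut, level to -y. A spring drives it away from 1.15 with up to 0.14 N m (2 N at the tip): below, it falls back open; beyond, it snaps shut and stays.
- bottle: Empty baby bottle standing loose in the holder: clear, 54 mm across, 122 mm high with a white ring 45 mm across on top, 60 to 100 g; origin at the centre of its underside, on the base plate 10 mm over the counter, within 5 mm of its seat. A second, like bottle stands on the bare counter and is not needed.
- spare_holder: The empty holder, the same in build and axes as the other; it is to be left as it is.
- spare_lever (a joint): Cam lever of the empty holder, same meaning as lever; starts open, at 0.
- spare_jaw_knob (a point): Centre of the rear face of the empty holder's push knob.

How it is judged:
By the outcome, as a careful person would: the job done as asked, in the order asked, and still so for the second after the job is handed in, with the robot touching nothing.
It also fails if it takes over 43 s, if anything falls off the work surface, if the arm or the gripper's body presses on something with over 40 N, if the wrist force passes 120 N, or if a joint passes its speed limit or range.

## Working session

There is one attempt and no reset: what is moved stays moved. The work goes in short steps, Python scripts to look and compute and a tool call to move; the robot and the scene stay as the last step left them, time stands still between calls to the robot, and variables do not carry over. Pictures are saved under pics/ and viewed, and the job is handed in when it is done.

Besides the shell and the picture viewer there is one more tool, called after ">>>" as name(argument=value, ...) on one line, values as JSON. servo_tool: Moves the arm, as the interface text tells. Its arguments: {"type":"object","properties":{"deltas":{"type":"array","items":{"type":"array"}},"squeeze":{"type":"number"}},"required":["deltas"]}

```bash
mkdir -p pics
python3 - <<'E'
from bench import robot
import cv2,json
print(robot.read_state())
for n in("scene","top"):
    f=robot.grab_frame(n); cv2.imwrite(f"pics/{n}0.png",f[:,:,::-1]); p=robot.camera_params(n); print(n,p)
E
```

```text
{'time': 0.0, 'joint_positions': array([ 7.21705133e+01,  7.51351360e+00,  8.53301851e+01,  5.58899441e-04,
        8.72612607e+01, -4.89322873e+00]), 'qd': array([-0.04216586,  0.03093319,  0.0979188 , -0.01534532,  0.05090294,
        0.09747994]), 'tau': array([ 1.00180965e-03, -5.69386375e+01, -5.00559747e+01, -3.41480290e-04,
        1.45192680e-02,  4.53085931e-05]), 'position': array([0.13422604, 0.58455224, 0.40365208]), 'tool_rot': array([ -95.19794536,   89.89503916, -108.1342306 ]), 'wrist_force': array([0.6924577 , 0.25654265, 0.75846702]), 'wrist_torque': array([-0.01472961, -0.02043535, -0.01599534]), 'finger_gap': 0.08578571915426077}
scene {'fx': 491.03790173916184, 'fy': 491.03790173916184, 'cx': 325.1738139620445, 'cy': 198.04405721757382, 'extrinsics': array([[ 0.54538506,  0.63481274, -0.54732798,  1.06862861],
       [ 0.83805855, -0.42436329,  0.34289017, -0.35227381],
       [-0.01459486, -0.64570007, -0.76345164,  0.81596883],
       [ 0.        ,  0.        ,  0.        ,  1.        ]])}
top {'fx': 428.33558663022416, 'fy': 428.33558663022416, 'cx': 335.39944005996284, 'cy': 196.75638338510674, 'extrinsics': array([[-0.01071382, -0.9931292 ,  0.11653153,  0.48045002],
       [-0.99980819,  0.00872864, -0.01753258, -0.01884341],
       [ 0.01639496, -0.11669702, -0.99303223,  0.88537686],
       [ 0.        ,  0.        ,  0.        ,  1.        ]])}
```

View pics/scene0.png

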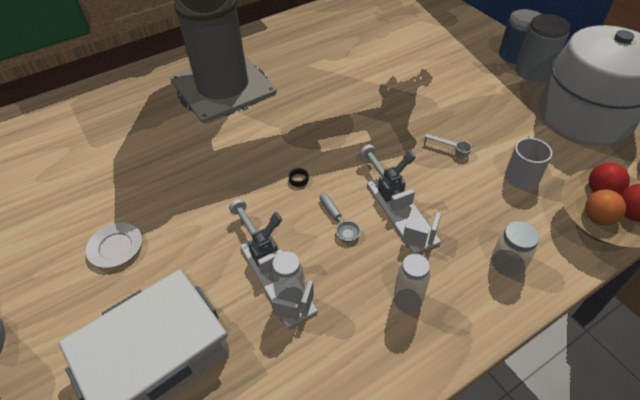

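View pics/top0.png

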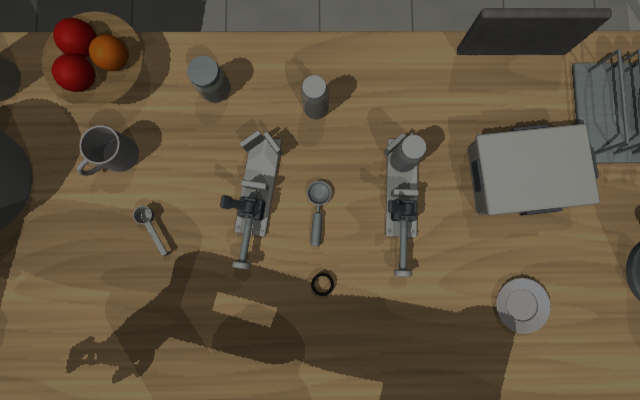

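Run:
```python
import cv2
a=cv2.imread("pics/top0.png")[125:285,350:460]; cv2.imwrite("pics/topc.png",cv2.resize(a,None,fx=3.7,fy=3.7,interpolation=cv2.INTER_CUBIC))
a=cv2.imread("pics/scene0.png")[190:330,220:330]; cv2.imwrite("pics/scenec.png",cv2.resize(a,None,fx=4,fy=4,interpolation=cv2.INTER_CUBIC))
```

```text
(no output)
```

View pics/topc.png

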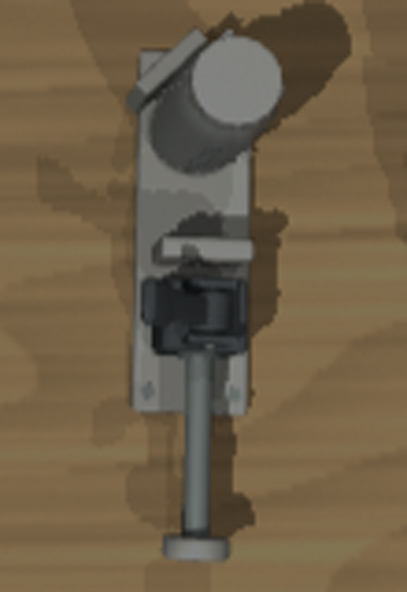

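View pics/scenec.png

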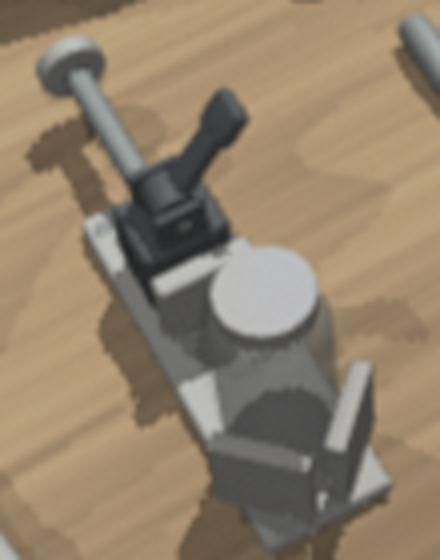

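```bash
cat > h.py <<'E'
from bench import robot
import numpy as np, cv2
from scipy.optimize import least_squares
P={n:robot.camera_params(n) for n in("scene","top")}
def proj(n,X):
    p=P[n];E=np.linalg.inv(p["extrinsics"]);c=E[:3,:3]@X+E[:3,3]
    return np.array([p["fx"]*c[0]/c[2]+p["cx"],p["fy"]*c[1]/c[2]+p["cy"]])
def W(h,l):
    c,s=np.cos(h[2]),np.sin(h[2]);return np.array([h[0]+c*l[0]-s*l[1],h[1]+s*l[0]+c*l[1],l[2]])
E
python3 - <<'E'
from h import *
t=lambda u,v:np.array([u/3.7+350,v/3.7+125]); s=lambda u,v:np.array([u/4+220,v/4+190])
ob=[("top",(-.051,.032,.01),t(133,412)),("top",(-.051,-.032,.01),t(248,414)),("top",(.154,.032,.01),t(140,50)),
("scene",(-.051,-.032,.01),s(85,218)),("scene",(.154,-.032,.0),s(275,553)),("scene",(.154,.032,.01),s(390,485))]
f=lambda h:np.concatenate([proj(n,W(h,l))-o for n,l,o in ob])
r=least_squares(f,[.4,-.15,0]);print(r.x,np.degrees(r.x[2]));print(r.fun.reshape(-1,2).round(1))
h=r.x
g=lambda j:proj("top",W(h,(-.132+j[0],0,.053)))[1:]-t(196,561)[1]
j=least_squares(g,[.01]).x;print("jaw",j)
print("knob",W(h,(-.132+j[0],0,.035)),proj("scene",W(h,(-.12+j[0],0,.035))),"meas",s(75,68),proj("top",W(h,(-.12+j[0],0,.035))))
for z in(.066,.116): print(W(h,(0,.043 if z>.1 else 0,z)))
print(t(196,545), "tip", proj("scene",W(h,(0,.043,.116))),s(228,110),proj("top",W(h,(0,.043,.116))),t(150,315))
E
```

```text
[ 0.55077372 -0.16920381 -0.04734228] -2.712512740125445
[[-0.8 -0.2]
 [-0.6  0.4]
 [-0.5 -0.5]
 [-1.6  0.3]
 [-1.2  1.4]
 [ 1.1 -1.1]]
jaw [0.00367757]
knob [ 0.42259507 -0.163131    0.035     ] [239.25285217 208.63834161] meas [238.75 207.  ] [402.26072052 269.80012654]
[ 0.55077372 -0.16920381  0.066     ]
[ 0.55280868 -0.12625198  0.116     ]
[402.97297297 272.2972973 ] tip [280.31837008 213.75210275] [277.  217.5] [387.39662557 206.15192333] [390.54054054 210.13513514]
```

Run:
```python
from h import *
from scipy.spatial.transform import Rotation as R
s=robot.read_state();print(s["time"],R.from_euler("xyz",s["tool_rot"],degrees=True).as_matrix().round(3))
```

```text
0.1 [[-0.001  0.224  0.975]
 [-0.002  0.975 -0.224]
 [-1.    -0.002 -0.   ]]
```

>>> servo_tool(deltas=[[[40,-45,0],0.05,0],[[80,-95,0],0.1,0],[[115,-145,0],0.15,0],[[150,-195,0],0.18,0],[[185,-250,0],0.18,0],[[215,-305,0],0.18,0],[[245,-360,0],0.18,0],[[270,-415,0],0.18,0]], squeeze=40)

```text
time: 1.1
position: [0.4043, 0.1685, 0.4035]
tool_rot: [-93.1, 89.9, -95.7]
wrist_force: [0.5, 0.0, 0.4]
finger_gap: -0.0001
```

>>> servo_tool(deltas=[[[0,-55,0],0,0],[[0,-110,-20],0,0],[[-5,-165,-40],0,0],[[-12,-220,-60],0,0],[[-20,-275,-80],0,0],[[-28,-320,-110],0,0],[[-32,-332,-140],0,0],[[-32,-332,-140],0,0]])

```text
time: 2.1
position: [0.3707, -0.1636, 0.261]
tool_rot: [167.3, 89.7, 164.5]
wrist_force: [-0.6, 0.5, -0.2]
finger_gap: 0.0
```

Run:
```python
from h import *
print(robot.read_state()["joint_positions"])
f=robot.grab_frame("top");cv2.imwrite("pics/t1.png",f[:,:,::-1])
f=robot.grab_frame("scene");cv2.imwrite("pics/s1.png",f[:,:,::-1])
```

```text
[-3.10274989e+01 -1.72257237e+01  1.23950266e+02 -8.57247294e-02
  7.35704948e+01 -1.18248381e+02]
```

View pics/t1.png

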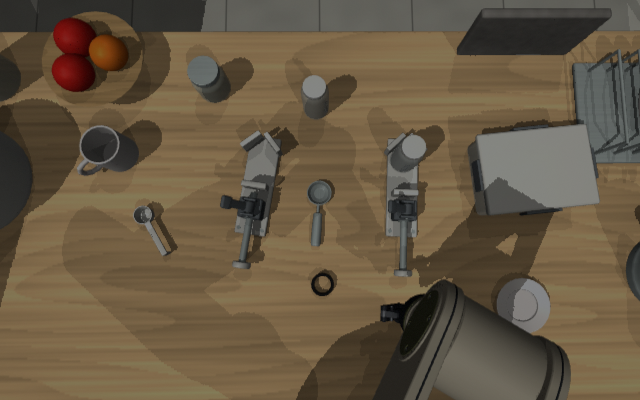

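View pics/s1.png

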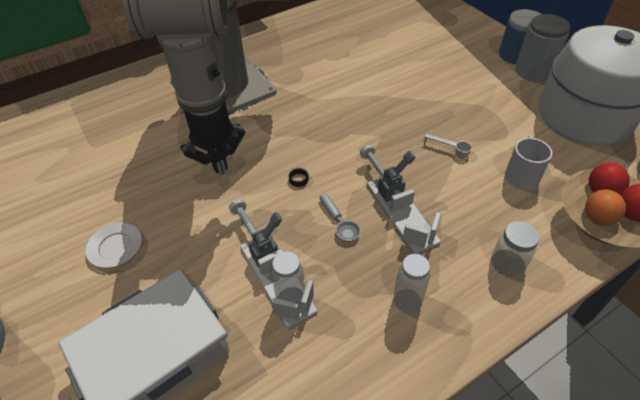

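>>> servo_tool(deltas=[[[0,0,-30],0,0],[[0,0,-61],0,0],[[5,0,-61],0,0],[[10,0,-61],0,0],[[15,0,-61],0,0],[[20,0,-61],0,0],[[25,0,-61],0,0],[[25,0,-61],0,0]])

```text
time: 3.2
position: [0.3978, -0.1633, 0.2032]
tool_rot: [-99.5, 89.9, -102.1]
wrist_force: [-0.1, -0.2, -0.5]
finger_gap: -0.0001
```

Run:
```python
from h import *
print(proj("scene",np.array([.3707,-.1636,.088])))
f=robot.grab_frame("scene")
cv2.imwrite("pics/s2.png",cv2.resize(f[100:330,140:340,::-1],None,fx=2.6,fy=2.6))
```

```text
[221.3803257  172.04826877]
```

View pics/s2.png

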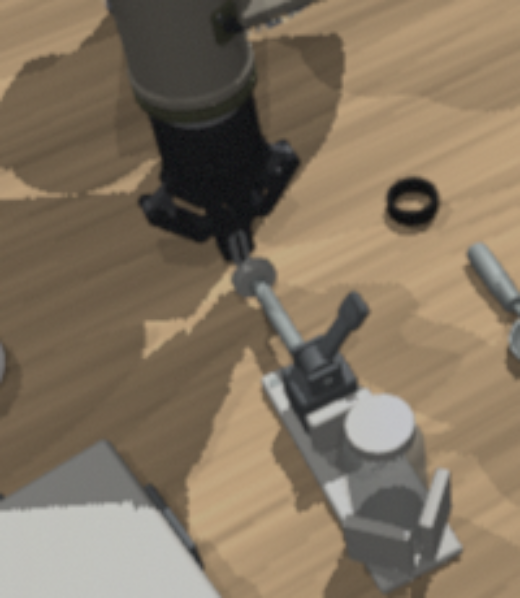

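>>> servo_tool(deltas=[[[5,0,0],0,0],[[10,0,0],0,0],[[15,-1,0],0,0],[[20,-1,0],0,0],[[25,-1,0],0,0],[[30,-1,0],0,0],[[35,-2,0],0,0],[[38,-2,0],0,0]])

```text
time: 4.25
position: [0.4357, -0.1651, 0.2027]
tool_rot: [-154.6, 89.9, -157.2]
wrist_force: [-3.1, 0.8, -0.7]
finger_gap: -0.0
```

Run:
```python
from h import *
f=robot.grab_frame("scene")
cv2.imwrite("pics/s3.png",cv2.resize(f[140:330,180:340,::-1],None,fx=3.1,fy=3.1))
f=robot.grab_frame("top")
cv2.imwrite("pics/t3.png",cv2.resize(f[125:285,350:460,::-1],None,fx=3.7,fy=3.7))
```

```text
(no output)
```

View pics/s3.png

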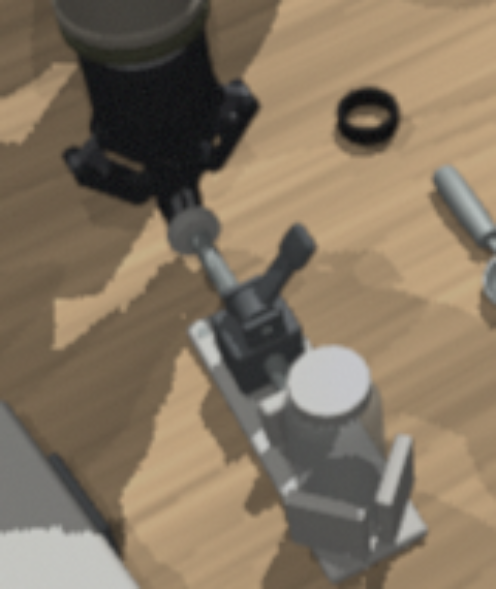

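View pics/t3.png

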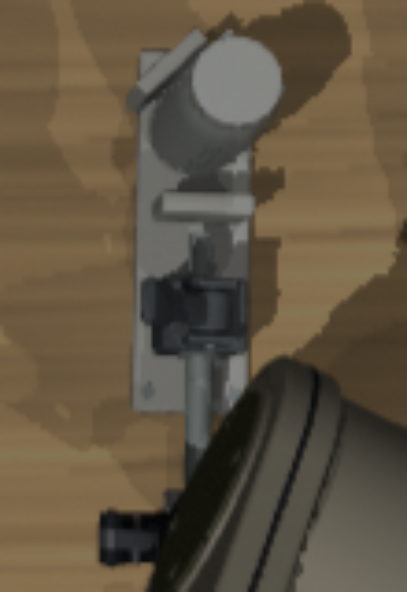

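>>> servo_tool(deltas=[[[3,0,0],0,0],[[6,0,0],0,0],[[8,0,0],0,0],[[9,0,0],0,0],[[10,0,0],0,0],[[11,-1,0],0,0],[[12,-1,0],0,0],[[12,-1,0],0,0]])

```text
time: 5.35
position: [0.4479, -0.166, 0.2029]
tool_rot: [-111.2, 90.0, -113.8]
wrist_force: [-1.6, 0.9, -0.4]
finger_gap: -0.0004
```

Run:
```python
from h import *
f=robot.grab_frame("top")
cv2.imwrite("pics/t4.png",cv2.resize(f[125:285,350:460,::-1],None,fx=3.7,fy=3.7))
```

```text
(no output)
```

View pics/t4.png

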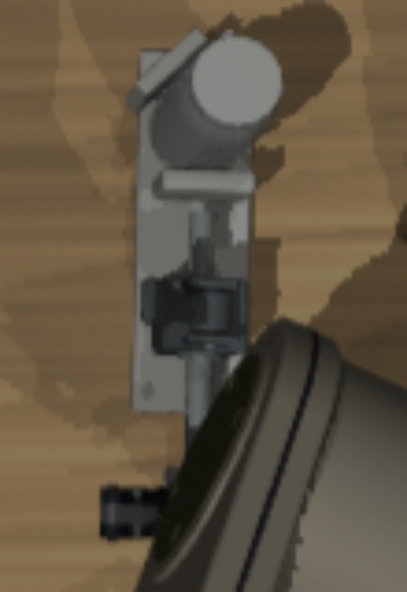

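>>> servo_tool(deltas=[[[1,0,0],0,0],[[2,0,0],0,0],[[3,0,0],0,0],[[4,0,0],0,0],[[4,0,0],0,0],[[4,0,0],0,0],[[4,0,0],0,0],[[4,0,0],0,0]])

```text
time: 6.4
position: [0.452, -0.1661, 0.2029]
tool_rot: [-90.8, 89.9, -93.4]
wrist_force: [-2.1, 0.2, 0.2]
finger_gap: 0.0002
```

Run:
```python
from h import *
f=robot.grab_frame("top")
cv2.imwrite("pics/t5.png",cv2.resize(f[125:285,350:460,::-1],None,fx=3.7,fy=3.7))
```

```text
(no output)
```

View pics/t5.png

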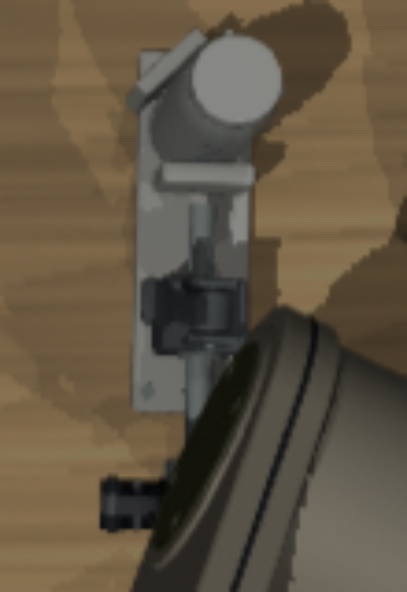

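>>> servo_tool(deltas=[[[0.5,0,0],0,0],[[1,0,0],0,0],[[1.5,0,0],0,0],[[1.5,0,0],0,0],[[1.5,0,0],0,0],[[1.5,0,0],0,0],[[1.5,0,0],0,0],[[1.5,0,0],0,0]])

```text
time: 7.45
position: [0.4535, -0.1661, 0.2029]
tool_rot: [-89.2, 90.0, -91.8]
wrist_force: [-2.5, -1.2, -0.6]
finger_gap: 0.0002
```

>>> servo_tool(deltas=[[[0.5,0,0],0,0],[[1,0,0],0,0],[[1.5,0,0],0,0],[[1.5,0,0],0,0],[[1.5,0,0],0,0],[[1.5,0,0],0,0],[[1.5,0,0],0,0],[[1.5,0,0],0,0]])

```text
time: 8.45
position: [0.4547, -0.1661, 0.2029]
tool_rot: [-140.9, 89.9, -143.5]
wrist_force: [-5.4, -1.7, 2.6]
finger_gap: 0.0002
```

Run:
```python
from h import *
f=robot.grab_frame("top")
cv2.imwrite("pics/t6.png",cv2.resize(f[125:285,350:460,::-1],None,fx=3.7,fy=3.7))
```

```text
(no output)
```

View pics/t6.png

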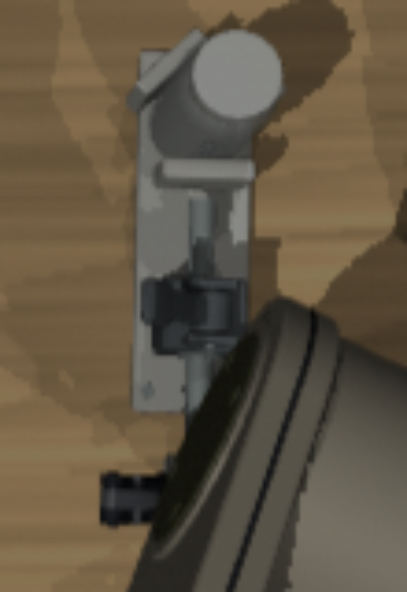

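>>> servo_tool(deltas=[[[0.5,0,0],0,0],[[1,0,0],0,0],[[1,0,0],0,0],[[1,0,0],0,0],[[1,0,0],0,0],[[1,0,0],0,0],[[1,0,0],0,0],[[1,0,0],0,0]])

```text
time: 9.5
position: [0.455, -0.1661, 0.2028]
tool_rot: [-168.0, 89.8, -170.6]
wrist_force: [-8.9, -2.3, 5.1]
finger_gap: -0.0
```

>>> servo_tool(deltas=[[[1,0,0],0,0],[[1.5,0,0],0,0],[[1.5,0,0],0,0],[[1.5,0,0],0,0],[[1.5,0,0],0,0],[[1.5,0,0],0,0],[[1.5,0,0],0,0],[[1.5,0,0],0,0]])

```text
time: 10.5
position: [0.4557, -0.1662, 0.2029]
tool_rot: [-174.7, 89.6, -177.3]
wrist_force: [-12.8, -1.5, 8.3]
finger_gap: -0.0002
```

>>> servo_tool(deltas=[[[-5,0,0],0,0],[[-20,0,0],0,0],[[-30,0,5],0,0],[[-35,0,40],0,0],[[-35,0,95],0,0],[[-30,15,150],0,0],[[0,40,160],0,0],[[45,65,160],0,0]])

```text
time: 11.5
position: [0.5017, -0.1008, 0.3662]
tool_rot: [-107.7, 89.9, -110.4]
wrist_force: [0.4, -1.4, 0.4]
finger_gap: -0.0001
```

>>> servo_tool(deltas=[[[30,10,0],0,0],[[50,16,0],0,0],[[50,16,0],0,0],[[50,16,0],0,0],[[50,16,0],0,0],[[50,16,0],0,0],[[50,16,0],0,0],[[50,16,0],0,0]])

```text
time: 12.5
position: [0.5516, -0.0849, 0.3662]
tool_rot: [-104.5, 89.9, -107.2]
wrist_force: [-0.2, 0.1, -0.1]
finger_gap: 0.0002
```

Run:
```python
from h import *
print(robot.read_state()["position"])
f=robot.grab_frame("scene")
cv2.imwrite("pics/s7.png",cv2.resize(f[100:330,180:380,::-1],None,fx=2.6,fy=2.6))
f=robot.grab_frame("top")
cv2.imwrite("pics/t7.png",cv2.resize(f[115:285,330:460,::-1],None,fx=3.4,fy=3.4))
```

```text
[ 0.55162959 -0.08489731  0.36624394]
```

View pics/s7.png

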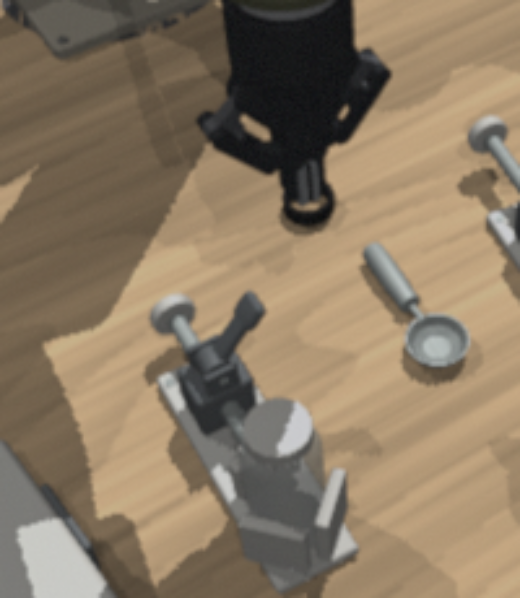

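View pics/t7.png

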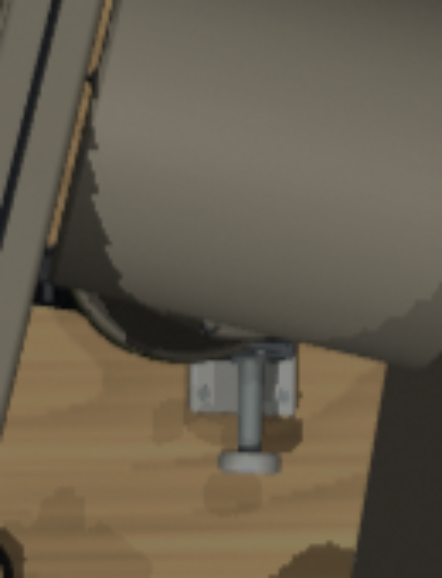

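>>> servo_tool(deltas=[[[1,0,-50],0,0],[[1,0,-98],0,0],[[1,0,-98],0,0],[[1,-8,-98],0,0],[[0,-16,-98],0,0],[[0,-22,-98],0,0],[[0,-28,-98],0,0],[[0,-34,-98],0,0]])

```text
time: 13.6
position: [0.5523, -0.1184, 0.2695]
tool_rot: [0.3, 89.9, -2.4]
wrist_force: [0.7, 5.5, 4.9]
finger_gap: 0.0001
```

Run:
```python
from h import *
f=robot.grab_frame("scene")
cv2.imwrite("pics/s8.png",cv2.resize(f[100:330,180:380,::-1],None,fx=2.6,fy=2.6))
```

```text
(no output)
```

View pics/s8.png

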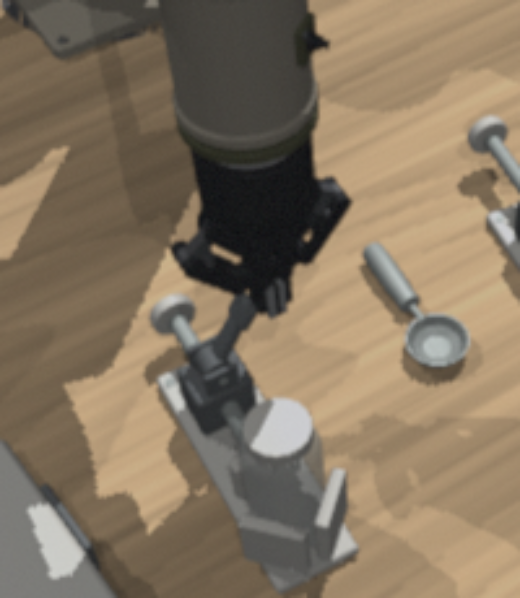

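>>> servo_tool(deltas=[[[-1,-9,0],0,0],[[-1,-18,0],0,0],[[-2,-27,0],0,0],[[-2,-36,0],0,0],[[-3,-45,0],0,0],[[-3,-54,0],0,0],[[-3,-63,0],0,0],[[-4,-72,0],0,0]])

```text
time: 14.65
position: [0.5482, -0.1918, 0.2694]
tool_rot: [-33.2, 89.9, -35.9]
wrist_force: [0.7, -0.8, 0.3]
finger_gap: -0.0002
```

Run:
```python
from h import *
f=robot.grab_frame("scene")
cv2.imwrite("pics/s9.png",cv2.resize(f[100:330,180:380,::-1],None,fx=2.6,fy=2.6))
```

```text
(no output)
```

View pics/s9.png

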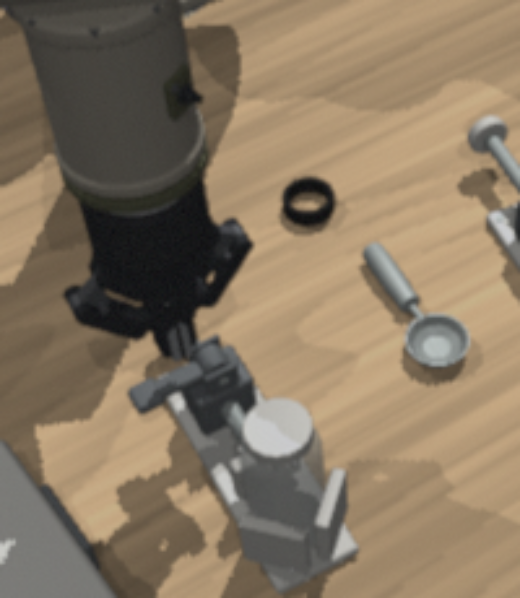

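>>> servo_tool(deltas=[[[0,0,50],0,0],[[0,0,100],0,0],[[-40,20,130],0,0],[[-80,60,130],0,0],[[-110,110,130],0,0],[[-110,165,130],0,0],[[-110,220,130],0,0],[[-110,270,130],0,0]])

```text
time: 15.7
position: [0.4376, 0.079, 0.3999]
tool_rot: [-26.8, 89.8, -29.5]
wrist_force: [0.8, -0.0, 0.6]
finger_gap: 0.0003
```

>>> servo_tool(deltas=[[[0,50,0],0,0],[[0,100,0],0,0],[[0,150,0],0,0],[[0,200,0],0,0],[[0,200,0],0,0],[[0,200,0],0,0],[[0,200,0],0,0],[[0,200,0],0,0]])

```text
time: 16.7
position: [0.4379, 0.2781, 0.4]
tool_rot: [-23.1, 89.8, -25.9]
wrist_force: [-0.4, -0.9, -0.2]
finger_gap: -0.0003
```

Run:
```python
from h import *
a=robot.grab_frame("scene")[130:330,200:400,::-1]
b=robot.grab_frame("top")[110:290,220:460,::-1]
cv2.imwrite("pics/s10.png",cv2.resize(a,None,fx=2.9,fy=2.9))
cv2.imwrite("pics/t10.png",cv2.resize(b,None,fx=3.2,fy=3.2))
print(robot.read_state()["wrist_force"])
```

```text
[-0.03830501 -0.96765898  0.52443146]
```

View pics/s10.png

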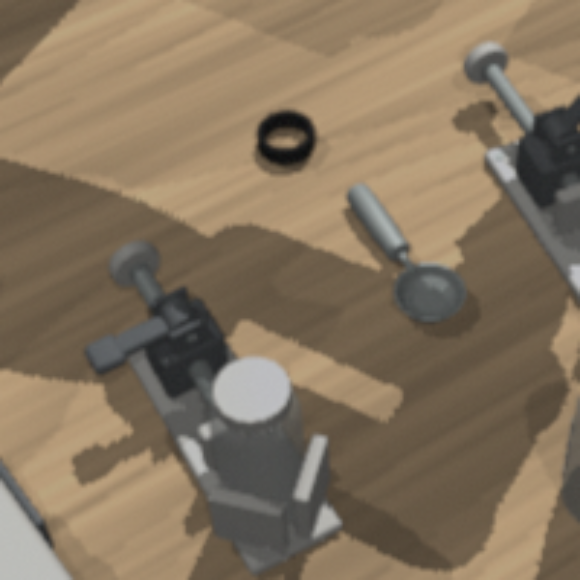

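View pics/t10.png

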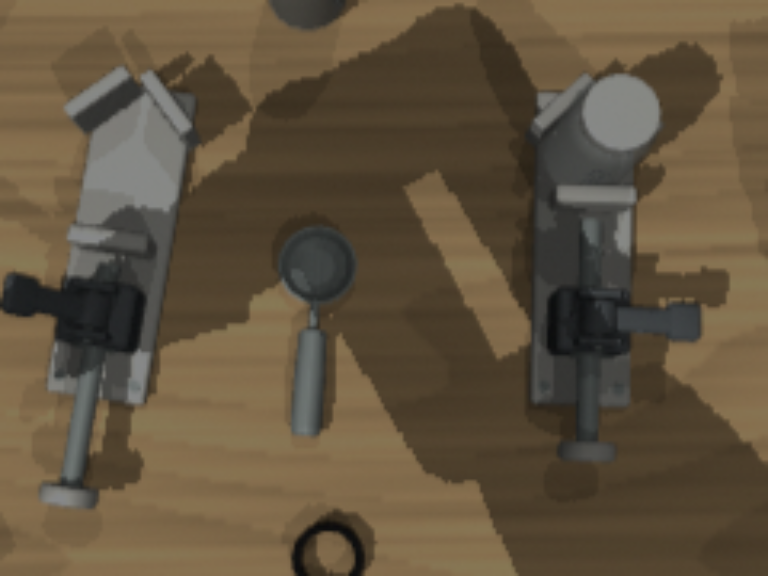

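```bash
python3 -c "
from bench import robot
print(robot.job_done())"
```

```text
the job is handed in; nothing more can be done
None
```

The bottle in the right-hand holder is clamped, and the job was handed in at about 17 s of the 43 s allowed.

- **Knob:** I pushed it with the closed fingertips until it stalled. The force along x rose from about 2.5 N to 12.8 N while the tool advanced under 1 mm in the last two moves. By the pictures, the jaw ended at about 0.045 to 0.048 m, which agrees with contact at the bottle.
- **Lever:** I swept it over the top from the +y side, and it snapped down level on the -y side. The force at the end of that sweep was back to about zero.
- **Last checks:** the final pictures show:
  - the bottle upright in its V rest, with the jaw against it;
  - the lever flat;
  - the empty holder with its lever still open and its jaw drawn back, as at the start;
  - the arm well clear and touching nothing.

No check failed. The jaw position is only good to a few millimetres, so I relied on the force rise to judge the fit as snug.

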